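Free the left spindle cap of a twin mixer base

ROBOT

A 6-joint arm with a two-finger parallel gripper is mounted at the origin on a cart in front of the work surface, level with it; the furniture and walls round the work are solid. World frame = base frame: x ahead of the robot, y to its left, z up, the work surface at z = 0. Lengths are in m, angles in rad, forces in N, time in s.
With the tool pointing down it reaches from about 0.35 to 0.875 m from the base axis. Payload 4.2 kg.
Tool frame: the origin (TCP) lies at the very end of the fingers, on their centre line; the grasp point (between the pads) lies 19 mm behind it; z points along the fingers, y is the line along which they close (so a half turn about z gives the same grasp; the last joint's range is limited). The gripper opens to 87 mm and grips with 3 to 60 N. Pads are 19 mm wide; open, the fingers measure 117 mm over their backs; the gripper's body (75 mm by 190 mm) begins 51 mm behind the grasp point.
Start: joints at [-1.022, 0.385, 0.008, 0, -1.194, -0.259], TCP at [0.179, -0.599, 0.223] pointing down, gripper open.
Joint ranges: [-3.14, 3.14], [-1.21, 2.06], [-1.07, 1.41], [-3.16, 2.05], [-2.99, -0.16], [-3.1, 3.1]. Speed limits (rad/s): [2.79, 2.79, 3.14, 3.14, 3.14, 3.14].

INTERFACE

Orientations are given as a 3x3 rotation matrix whose columns are the frame's x, y, z axes.
In Python, from rig import monitor, cams, robot gives the robot as it stands. The module is installed in compiled form; this text tells all that it offers.
- The arm moves only by the shell command python3 -m crank 'ROWS' [FORCE]. ROWS is JSON, a list of rows, each a list of 3 entries, a list of its own where there are three numbers: the shift along the world's x, y, z in m, then the turn, a rotation vector about the world's x, y, z in degrees, then the opening, from 0 (shut) to 1 (fully open). In form: [[[dx, dy, dz], [rx, ry, rz], gripper], ...]. A call has 1 to 8 rows; each row shifts and turns the commanded pose from where the row before left it; what a row does not reach is not made up. A row lasts 1/10 s, in which the tool goes at most 50 mm and 8.59 degrees, less where a joint would pass 70% of its speed; a pose out of reach is approached as far as the arm can. A call with a gripper value outside its range is refused whole. The fingers move at their own pace and stop on an object; FORCE is the grip in N (left out, the last holds). Time passes only in rows, so rows that do not move let the fingers close. It gives the time, the measured TCP pose, the force, the opening and the grip force at its end, in the units of the state.
- monitor.get_obs(): the state, without advancing time (a new reading comes with each control period).
- cams.capture(name): name is "side" or "top" or "wrist"; returns a dict with "frame" (420x560x3 uint8, red, green, blue), "fx", "fy", "cx", "cy" (pixels), "pose" (4x4, takes a point from camera to world coordinates). Camera axes: x right, y down, z forward; pixel columns grow to the right and rows downward; lengths in m; the calibration is good to about 2 mm. A picture is of the moment at which its call begins. There is no depth.
- robot.hand_in(): hands the job in; it is judged then, once.
Trained networks look in a picture, given as the dict that the camera call returned (one of the last four; its "shot" number tells which), for a name from the list of things; names that differ only in an ending like _2 or _b are one class to them, and where a whole thing is asked for, a point or a joint stands for the part that bears it (a point fixed in the world has none). Each returns a list of dicts, best first, with "score" (0 to 1); they miss things now and then, are a little off and sometimes report something else, mostly with a low value. They report only what shows in the picture. A call takes as long as a camera call. They do not tell look-alikes from the thing itself.
- cams.find_in(name, picture): "location" ([x, y, z] in m, in world coordinates, good to about 4 mm: the middle of the surface that is visible of it).
- cams.trace(name, picture): "pixels" (420x560 bool, what is visible of it).
- cams.mark_of(name, picture): "location" ([x, y, z] in m, in world coordinates, good to about 4 mm: a listed point, or the origin of a listed thing).
The state is a dict: "time_s": time; "q": joint angles; "joint_vel": joint speeds; "effort": joint torques, N m; "position": TCP position; "tcp_rot": TCP orientation; "contact_force": force on the tool from outside, world axes, zero at the start; "wrist_torque": the same for the moment, N m; "gripper_width": finger opening in m; "grip_force": force on a finger pad.
Only numpy, scipy, OpenCV 4.12 (cv2) and the standard library are available. Lean on these libraries where they do the work, as an engineer would, in place of code of your own. Each camera call takes 0.05 s, during which the arm holds its last target. There are 200 camera calls.

TASK

The mixer base's two spindles turn opposite ways, so one cap has a normal thread and the other a reverse one, unmarked. First stand the spice jar from the mixer base upright on the worktop, clear of the base; then turn the left cap (robot's left) loose, trying gently one way and, if it stops, the other, and only then lift it straight off. Finish still holding it in the gripper, a good 8 cm above where it sat; leave the right cap and everything else alone.

Things in the scene. Friction and masses are not known exactly. Their poses are not given: they have to be found in the camera images.
- mixer_base: Fixed low drive unit of a kitchen mixer, white with a metal deck, 160 (x) x 310 (y) x 45 mm high. Origin: centre of its underside, on the worktop; its -x long side, with a dial standing out 18 mm, faces the robot; its +y end is on the robot's left. The spindles stand on the deck at x = 0, y = +95 and -95 mm.
- spindle_a: Fixed steel spindle under cap_a, foot 56 mm across, 36 mm high: the cap is clear once raised 26 mm. Origin: centre of its foot, on the deck. It may be the left or the right spindle: its y in the frame of mixer_base is +95 (left) or -95 mm (right). Its thread may be right-hand (loosens counterclockwise from above) or left-hand (clockwise): unmarked, it must be tried.
- spindle_b: The other spindle, under cap_b: same shape and origin, at the other end of the deck, with the reverse thread of spindle_a. A cap turned less than 45 degrees loose cannot be raised more than 3 mm. Against its stop a cap resists with 0.3 N m or more (slack in the fingers can hide this for the first 20 degrees, then a round cap slips in them).
- cap_a: Black ribbed screw cap, one of two, 48 mm across, 36 mm high plus a grey 4 mm high bar on top; 40 to 85 g. Origin: centre of its underside, 10 mm above the deck when home; z up, x along the bar. Grip its side from above, fingertips at least 12 mm above the deck. 45 to 110 degrees of loosening turn (80 is best), nearly free, release it; the wrong way it stops within 5 degrees.
- cap_b: Black ribbed screw cap, one of two, 48 mm across, 36 mm high plus a grey 4 mm high bar on top; 40 to 85 g. Origin: centre of its underside, 10 mm above the deck when home; z up, x along the bar. Grip its side from above, fingertips at least 12 mm above the deck. 45 to 110 degrees of loosening turn (80 is best), nearly free, release it; the wrong way it stops within 5 degrees.
- jar: Spice jar, glass with a pale lid (top 20 mm), 40 mm across, 105 mm high, 75 to 155 g; stands on the deck just inside the left cap, in the way of a gripper turning it. Origin: centre of its underside. The worktop beyond the right end of the mixer base, x 0.42 to 0.54 and y -0.28 to -0.35 m, is bare and a good place for it.
- onion: bystander: red onion, 84 x 81 x 82 mm, left of the mixer base. Origin: centre of its underside.
- lemon: bystander: lemon, 77 x 51 x 52 mm, left front. Origin: centre of its underside.
- shaker: bystander: small glass shaker with a grey top, 44 mm across, 90 mm high, right and behind. Origin: centre of its underside. (Fixed clutter, up to 170 mm high, stands along the back wall beyond x = 0.71 m; a roll of tape lies at the left.)
There are look-alikes about, which are no part of the job. What is shaped like the cap_a but pink or purple is not meant.

How it is judged:
On the way, in this order (a step that is already met when the one before it is completed fails the run):
1. the spice jar stands upright on the worktop, off the mixer base and let go (height (world z) of jar between -0.006 and 0.006 m and angle between jar's own z axis and vertical below 0.1 rad and contact force between jar and the fingers below 0.1 N and contact force between jar and mixer_base below 0.1 N and linear speed of jar below 0.03 m/s), for 0.2 s.
2. the left cap is turned loose on its spindle, more than 35 degrees from home, before it is lifted (((y of spindle_a in the frame of mixer_base above 0 m and z of cap_a in the frame of spindle_a between 0.006 and 0.016 m and horizontal distance between cap_a and spindle_a below 0.005 m and angle between the x axis of cap_a and the x axis of spindle_a, either way round above 0.61 rad) or (y of spindle_b in the frame of mixer_base above 0 m and z of cap_b in the frame of spindle_b between 0.006 and 0.016 m and horizontal distance between cap_b and spindle_b below 0.005 m and angle between the x axis of cap_b and the x axis of spindle_b, either way round above 0.61 rad))), for 0.1 s.
At the end, for the whole second after the job is handed in: the left cap is held still in the fingers, at least 60 mm above where it sat and touching nothing else; the right cap is still screwed home (within 8 mm and 20 degrees); the spice jar stands upright (within 6 degrees) on the worktop, let go and clear of the mixer base (all of step 1 and ((y of spindle_a in the frame of mixer_base above 0 m and z of cap_a in the frame of spindle_a above 0.07 m and contact force between cap_a and the fingers above 1 N and contact force between cap_a and mixer_base below 0.1 N and contact force between cap_a and spindle_a below 0.1 N and contact force between cap_a and jar below 0.1 N and linear speed of cap_a below 0.03 m/s) or (y of spindle_b in the frame of mixer_base above 0 m and z of cap_b in the frame of spindle_b above 0.07 m and contact force between cap_b and the fingers above 1 N and contact force between cap_b and mixer_base below 0.1 N and contact force between cap_b and spindle_b below 0.1 N and contact force between cap_b and jar below 0.1 N and linear speed of cap_b below 0.03 m/s)) and ((y of spindle_a in the frame of mixer_base below 0 m and z of cap_a in the frame of spindle_a between 0.006 and 0.016 m and horizontal distance between cap_a and spindle_a below 0.005 m and distance of cap_a from where it was at the start of the episode below 0.008 m and angle between the x axis of cap_a and the x axis of spindle_a, either way round below 0.35 rad) or (y of spindle_b in the frame of mixer_base below 0 m and z of cap_b in the frame of spindle_b between 0.006 and 0.016 m and horizontal distance between cap_b and spindle_b below 0.005 m and distance of cap_b from where it was at the start of the episode below 0.008 m and angle between the x axis of cap_b and the x axis of spindle_b, either way round below 0.35 rad))); the arm keeps its last pose, push and grip.
It fails at once if a cap is dragged off over its thread without having been turned loose ((z of cap_a in the frame of spindle_a between 0.016 and 0.022 m and horizontal distance between cap_a and spindle_a below 0.008 m and angle between the x axis of cap_a and the x axis of spindle_a, either way round below 0.55 rad) or (z of cap_b in the frame of spindle_b between 0.016 and 0.022 m and horizontal distance between cap_b and spindle_b below 0.008 m and angle between the x axis of cap_b and the x axis of spindle_b, either way round below 0.55 rad)).
It fails at once if the right cap is turned more than 30 degrees or lifted ((y of spindle_a in the frame of mixer_base below 0 m and (angle between the x axis of cap_a and the x axis of spindle_a, either way round above 0.52 rad or z of cap_a in the frame of spindle_a above 0.016 m)) or (y of spindle_b in the frame of mixer_base below 0 m and (angle between the x axis of cap_b and the x axis of spindle_b, either way round above 0.52 rad or z of cap_b in the frame of spindle_b above 0.016 m))).
It fails at once if the spice jar is knocked over (angle between jar's own z axis and vertical above 0.7 rad).
It fails at once if the onion, lemon or shaker is shifted more than 30 mm (distance of any of onion, lemon, shaker from where it was at the start of the episode above 0.03 m).
It also fails if it takes over 58 s, if anything falls off the work surface, if the arm or the gripper's body presses on something with over 40 N, if the wrist force passes 120 N, or if a joint passes its speed limit or range.

## Working session

There is one attempt and no reset: what is moved stays moved. The work goes in short steps, Python scripts to look and compute and a shell command to move; the robot and the scene stay as the last step left them, time stands still between calls to the robot, and variables do not carry over. Pictures are saved under pics/ and viewed, at most 10 in all, crops included, and the job is handed in when it is done.

```bash
mkdir -p pics
cat > h.py <<'E'
import numpy as np, cv2
from rig import monitor, cams, robot
def save(p,n): cv2.imwrite('pics/'+n, p['frame'][:,:,::-1])
def proj(p,X):
    T=np.linalg.inv(p['pose']); c=T[:3,:3]@np.array(X)+T[:3,3]
    return [p['fx']*c[0]/c[2]+p['cx'],p['fy']*c[1]/c[2]+p['cy']]
def ray(p,u,v):
    d=p['pose'][:3,:3]@np.array([(u-p['cx'])/p['fx'],(v-p['cy'])/p['fy'],1.]); return p['pose'][:3,3],d/np.linalg.norm(d)
def onz(p,u,v,z):
    o,d=ray(p,u,v); return o+d*(z-o[2])/d[2]
def tri(rs):
    A=0;b=0
    for o,d in rs:
        M=np.eye(3)-np.outer(d,d); A=A+M; b=b+M@o
    return np.linalg.solve(A,b)
E
python3 - <<'E'
from h import *
np.set_printoptions(precision=4,suppress=True)
o=monitor.get_obs(); print(o['time_s'],o['tcp_rot'],o['gripper_width'])
ims=[]
for c in('top','side'):
    p=cams.capture(c); save(p,c+'0.png'); ims.append(p['frame'])
    print(c,p['pose'][:3,3])
    for n in('mixer_base','cap_a','jar','onion','shaker','lemon'):
        for f in('find_in','mark_of'):
            for r in getattr(cams,f)(n,p)[:4]: print(n,f,round(r['score'],2),np.array(r['location']),np.round(proj(p,r['location'])))
E
```

```text
0.0 [[-0.9584 -0.2856 -0.0007]
 [-0.2856  0.9584  0.002 ]
 [ 0.0001  0.0022 -1.    ]] 0.08709897050769891
top [ 0.4545 -0.0074  1.2029]
mixer_base find_in 0.88 [ 0.5696 -0.0652  0.0499] [309. 187.]
mixer_base mark_of 0.56 [ 0.5694 -0.0607  0.0032] [307. 189.]
cap_a find_in 0.78 [0.6249 0.1792 0.0338] [213. 167.]
cap_a find_in 0.6 [0.5761 0.0302 0.0932] [271. 183.]
cap_a find_in 0.57 [0.5307 0.1643 0.0377] [218. 204.]
cap_a find_in 0.54 [ 0.5434 -0.0287  0.1512] [296. 194.]
cap_a mark_of 0.74 [0.5325 0.1661 0.0034] [220. 204.]
cap_a mark_of 0.71 [0.5755 0.0321 0.0541] [270. 185.]
cap_a mark_of 0.71 [0.627  0.1791 0.0004] [215. 168.]
cap_a mark_of 0.69 [ 0.563  -0.1615  0.0557] [348. 189.]
jar find_in 0.84 [ 0.5453 -0.0277  0.1485] [295. 193.]
jar mark_of 0.86 [ 0.5525 -0.0286  0.0437] [295. 194.]
jar mark_of 0.55 [ 0.6214  0.3437 -0.0003] [152. 171.]
onion find_in 0.62 [0.6179 0.3405 0.0547] [147. 169.]
onion mark_of 0.63 [0.6255 0.3452 0.0014] [151. 169.]
shaker find_in 0.75 [ 0.6659 -0.3329  0.081 ] [419. 145.]
shaker mark_of 0.69 [ 0.6741 -0.3491  0.0031] [417. 147.]
shaker mark_of
[... 601 characters left out ...]
35 0.1646 0.0024] [275. 219.]
cap_a mark_of 0.46 [0.5753 0.0341 0.0573] [287. 220.]
jar find_in 0.58 [ 0.5498 -0.0436  0.1058] [277. 215.]
jar mark_of 0.76 [ 0.551  -0.0263  0.0446] [278. 234.]
onion find_in 0.92 [0.6234 0.3207 0.0454] [304. 188.]
onion mark_of 0.57 [ 0.6189  0.3476 -0.001 ] [302. 198.]
onion mark_of 0.56 [ 0.3961  0.2968 -0.0016] [235. 203.]
shaker find_in 0.81 [ 0.6736 -0.3594  0.0466] [330. 302.]
shaker mark_of 0.86 [ 0.6751 -0.3447  0.0021] [329. 316.]
shaker mark_of 0.61 [ 0.564  -0.1646  0.0515] [281. 256.]
lemon find_in 0.71 [0.3989 0.2746 0.0322] [235. 196.]
lemon find_in 0.47 [ 0.5649 -0.1765  0.0543] [281. 257.]
lemon mark_of 0.51 [0.3957 0.2953 0.0007] [235. 202.]
```

View pics/top0.png

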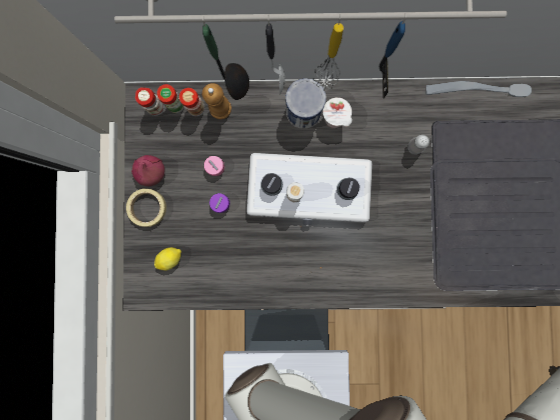

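View pics/side0.png

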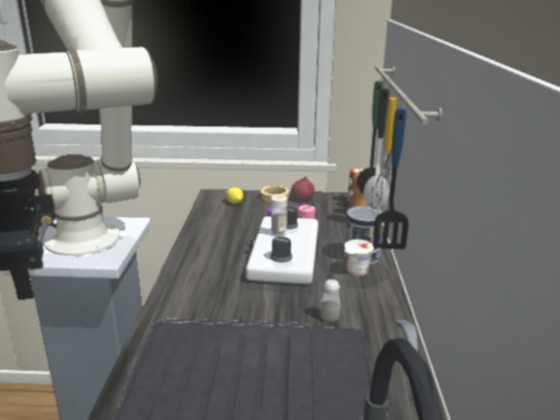

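The top view shows four cap-like things: pink (213,166), purple (219,203), black left (271,184) and black right (348,188). Pink and purple are the look-alikes. The black one at (271,184) sits on the deck at the base's +y end, so it is the left cap. The jar is at (295,190), just inside it. I'll confirm this in an enlarged crop and triangulate the heights.

Run:
```python
from h import *
np.set_printoptions(precision=4,suppress=True)
P={c:cams.capture(c) for c in('top','side')}
cv2.imwrite('pics/crop1.png',cv2.resize(P['top']['frame'][140:235,200:385,::-1],None,fx=4.2,fy=4.2,interpolation=cv2.INTER_CUBIC))
X0={'jar':(.5515,-.0275),'cap_a':(.576,.033),'cap_r':(.5645,-.163)}
for n,x in X0.items():
    rs=[]
    for c,p in P.items():
        want=np.array(proj(p,[*x,.09]))
        best=None
        for r in cams.trace('cap_a' if n=='cap_r' else n,p):
            v,u=np.nonzero(r['pixels']); 
            if len(u)<5: continue
            d=np.hypot(*(np.array([u.mean(),v.mean()])-want))
            if best is None or d<best[0]: best=(d,u,v,r['score'])
        if best is None: print(n,c,'none');continue
        d,u,v,s=best
        print(n,c,round(s,2),round(d,1),'box',u.min(),u.max(),v.min(),v.max(),'cen',u.mean(),v.mean())
        # top point in side view: height at known xy
        if c=='side':
            for tag,vv in(('top',v.min()),('bot',v.max()+1)):
                o,dd=ray(p,u.mean(),vv); t=np.array([x[1]-o[1]])/dd[1]; print('  ',tag,o+dd*t)
        rs.append(ray(p,u.mean(),v.mean()))
    if len(rs)==2: print(n,'tri',tri(rs))
```

```text
jar top 0.66 1.1 box 287 302 183 200 cen 294.295358649789 191.70886075949366
jar side none
cap_a top 0.76 1.1 box 261 280 173 193 cen 270.53921568627453 182.98039215686273
cap_a side 0.72 6.6 box 287 297 207 223 cen 291.6823529411765 214.99411764705883
   top [0.5863 0.033  0.0982]
   bot [0.5873 0.033  0.0468]
cap_a tri [0.5822 0.0313 0.0743]
cap_r top 0.84 2.8 box 338 358 178 197 cen 348.11764705882354 187.49705882352941
cap_r side 0.86 5.7 box 272 291 237 257 cen 281.3279569892473 246.84408602150538
   top [ 0.5645 -0.163   0.1011]
   bot [ 0.5652 -0.163   0.0438]
cap_r tri [ 0.5645 -0.1588  0.0723]
```

View pics/crop1.png

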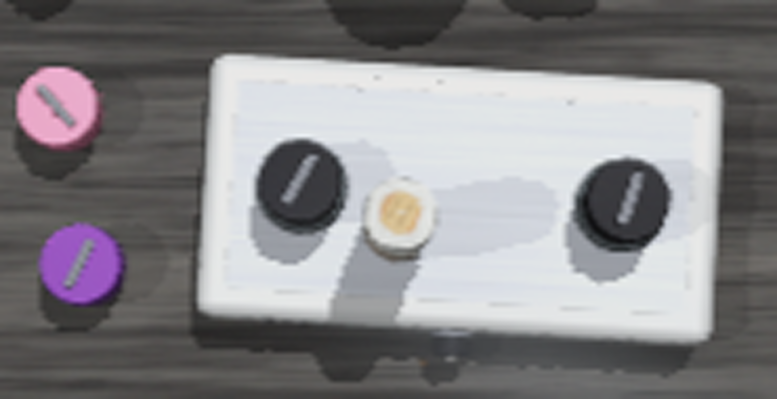

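The crop confirms it: both black caps are on the deck, and the left one is at crop (302,185). The pink and purple ones are off the base, and the jar is at (400,215). Cap tops measure about 0.098 m, against 0.095 nominal. Moving above the jar now.

```bash
python3 -m crank '[[[0.023,0.036,0.003],[0,0,-1.2],1],[[0.023,0.036,0.003],[0,0,-1.2],1],[[0.023,0.036,0.003],[0,0,-1.2],1],[[0.023,0.036,0.003],[0,0,-1.2],1],[[0.023,0.036,0.003],[0,0,-1.2],1],[[0.023,0.036,0.003],[0,0,-1.2],1],[[0.023,0.036,0.003],[0,0,-1.2],1],[[0.023,0.036,0.003],[0,0,-1.2],1]]' && python3 -m crank '[[[0.023,0.036,0.003],[0,0,-1.2],1],[[0.023,0.036,0.003],[0,0,-1.2],1],[[0.023,0.036,0.003],[0,0,-1.2],1],[[0.023,0.036,0.003],[0,0,-1.2],1],[[0.023,0.036,0.003],[0,0,-1.2],1],[[0.023,0.036,0.003],[0,0,-1.2],1],[[0.023,0.036,0.003],[0,0,-1.2],1],[[0,0,0],[0,0,0],1]]'
python3 - <<'E'
from h import *
np.set_printoptions(precision=4,suppress=True)
o=monitor.get_obs(); print(o['time_s'],o['position'],o['q'],o['tcp_rot'][:,1] if hasattr(o['tcp_rot'],'shape') else o['tcp_rot'],o['contact_force'])
p=cams.capture('wrist'); save(p,'wrist1.png'); print(p['pose'])
for n in('jar','cap_a','mixer_base'):
  for f in('find_in','mark_of'):
    for r in getattr(cams,f)(n,p)[:3]: print(n,f,round(r['score'],2),np.array(r['location']),np.round(proj(p,r['location'])))
E
```

```text
time_s: 2.5
position: [0.3633, -0.3094, 0.2471]
tcp_rot: [[-0.993, -0.121, 0.001], [-0.121, 0.993, -0.0], [-0.001, -0.001, -1.0]]
contact_force: [0.4, -0.2, 0.1]
gripper_width: 0.0872
grip_force: 0.0
time_s: 3.3
position: [0.5262, -0.0555, 0.2676]
tcp_rot: [[-1.0, 0.02, 0.002], [0.02, 1.0, 0.0], [-0.002, 0.0, -1.0]]
contact_force: [-0.2, -0.4, -0.2]
gripper_width: 0.0866
grip_force: 0.0
3.3 [ 0.5262 -0.0555  0.2676] [ 0.2018  0.1895 -0.1521 -0.     -1.2275 -1.7925] [0.0199 0.9998 0.0004] [-0.1828 -0.4091 -0.1507]
[[ 0.0198  0.9573  0.2883  0.4477]
 [ 0.9998 -0.0194 -0.0044 -0.0542]
 [ 0.0014  0.2883 -0.9575  0.429 ]
 [ 0.      0.      0.      1.    ]]
jar find_in 0.91 [ 0.5446 -0.0296  0.1509] [313. 230.]
jar mark_of 0.78 [ 0.5555 -0.0267  0.0459] [307. 207.]
cap_a find_in 0.94 [0.6212 0.1735 0.0375] [481. 257.]
cap_a find_in 0.8 [0.5297 0.1546 0.0348] [474. 178.]
cap_a find_in 0.79 [0.574  0.0265 0.0898] [365. 236.]
cap_a mark_of 0.96 [0.5312 0.1629 0.0001] [466. 173.]
cap_a mark_of 0.92 [ 0.6304  0.1793 -0.0008] [469. 251.]
cap_a mark_of 0.8 [0.5817 0.0326 0.0537] [363. 231.]
mixer_base find_in 0.55 [ 0.5443 -0.0773  0.0444] [260. 198.]
mixer_base mark_of 0.71 [ 0.573  -0.0629  0.0022] [274. 212.]
```

View pics/wrist1.png

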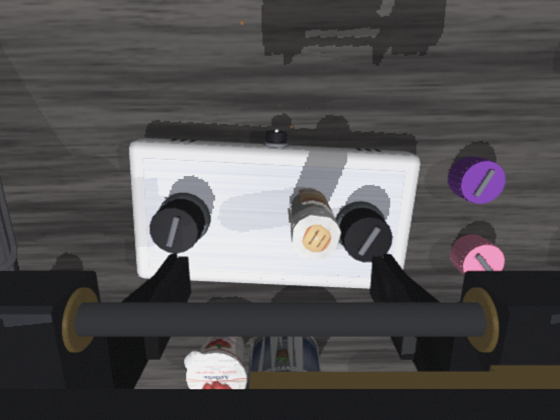

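The wrist view shows the jar lid centre at (316,237), the left cap's bar at (369,241), the right cap's bar at (173,231), and pink and purple off the base. I'll triangulate these with the top view.

Run:
```python
from h import *
np.set_printoptions(precision=4,suppress=True)
t=cams.capture('top'); w=cams.capture('wrist')
for n,a,b in(('jar lid',(294.8,189.8),(316.5,237.5)),('left bar',(270.9,182),(369.5,241)),('right bar',(349.7,186.5),(173,231.5))):
    ra,rb=ray(t,*a),ray(w,*b); X=tri([ra,rb]); print(n,X,np.round(np.array(proj(w,X))-b,1),np.round(np.array(proj(t,X))-a,1))
    z={'jar lid':.15}.get(n,.095); print('  at z',z,'wrist',onz(w,*b,z)[:2],'top',onz(t,*a,z)[:2])
print(monitor.get_obs()['position'])
```

```text
jar lid [ 0.5552 -0.0282  0.1315] [ 1.2 -0.5] [ 0.5 -0.2]
  at z 0.15 wrist [ 0.5487 -0.031 ] top [ 0.553  -0.0268]
left bar [0.5796 0.0295 0.08  ] [ 0.4 -0.3] [ 0.2 -0.1]
  at z 0.095 wrist [0.5741 0.0254] top [0.5777 0.0294]
right bar [ 0.5635 -0.1629  0.0878] [2.5 1.5] [1.  0.7]
  at z 0.095 wrist [ 0.5595 -0.1629] top [ 0.5644 -0.1596]
[ 0.5232 -0.0597  0.2678]
```

Corrected for the arm's settling, the two views agree: jar at (0.5525,-0.027) with its top about 0.15, left cap at (0.5775,0.0295) and right cap at (0.5635,-0.1595). The caps are 190 mm apart, as they should be. Next I descend on the jar and grip it above cap height.

```bash
python3 -m crank '[[[0.015,0.016,0],[0,0,0],1],[[0.0145,0.0165,0],[0,0,0],1],[[0,0,-0.03],[0,0,0],1],[[0,0,-0.04],[0,0,0],1],[[0,0,-0.035],[0,0,0],1],[[0,0,-0.03],[0,0,0],1],[[0,0,-0.02],[0,0,0],1],[[0,0,-0.007],[0,0,0],1]]' && python3 -m crank '[[[0,0,0],[0,0,0],1],[[0,0,0],[0,0,0],0.4],[[0,0,0],[0,0,0],0.3],[[0,0,0],[0,0,0],0.3],[[0,0,0],[0,0,0],0.3],[[0,0,0],[0,0,0],0.3],[[0,0,0],[0,0,0],0.3],[[0,0,0],[0,0,0],0.3]]' 15
```

```text
time_s: 4.55
position: [0.5515, -0.0272, 0.1033]
tcp_rot: [[-1.0, 0.025, -0.005], [0.025, 1.0, -0.001], [0.004, -0.001, -1.0]]
contact_force: [-0.3, 0.1, 0.1]
gripper_width: 0.0869
grip_force: 0.0
time_s: 5.35
position: [0.5531, -0.0264, 0.1056]
tcp_rot: [[-1.0, 0.024, 0.0], [0.024, 1.0, -0.0], [-0.0, -0.0, -1.0]]
contact_force: [0.1, 0.7, -0.6]
gripper_width: 0.0399
grip_force: 15.0
```

```bash
python3 -m crank '[[[0,0,0.01],[0,0,0],0.3],[[0,0,0.02],[0,0,0],0.3],[[0,0,0.025],[0,0,0],0.3],[[0,0,0.02],[0,0,0],0.3],[[-0.01,-0.01,0],[0,0,0],0.3],[[-0.015,-0.025,0],[0,0,0],0.3],[[-0.02,-0.035,0],[0,0,0],0.3],[[-0.018,-0.04,0],[0,0,0],0.3]]' 20 && python3 -m crank '[[[-0.01,-0.04,0],[0,0,0],0.3],[[0,-0.04,0],[0,0,0],0.3],[[0,-0.04,0],[0,0,0],0.3],[[0,-0.03,0],[0,0,0],0.3],[[0,-0.02,0],[0,0,0],0.3],[[0,-0.009,0],[0,0,0],0.3],[[0,0,0],[0,0,0],0.3],[[0,0,0],[0,0,0],0.3]]' && python3 -m crank '[[[0,0,-0.02],[0,0,0],0.3],[[0,0,-0.03],[0,0,0],0.3],[[0,0,-0.03],[0,0,0],0.3],[[0,0,-0.02],[0,0,0],0.3],[[0,0,-0.01],[0,0,0],0.3],[[0,0,-0.005],[0,0,0],0.3],[[0,0,0],[0,0,0],0.3],[[0,0,0],[0,0,0],0.3]]'
```

```text
time_s: 6.15
position: [0.4877, -0.1371, 0.1795]
tcp_rot: [[-1.0, 0.023, -0.002], [0.023, 1.0, 0.001], [0.002, 0.001, -1.0]]
contact_force: [-0.1, -0.9, -1.6]
gripper_width: 0.0397
grip_force: 20.0
time_s: 6.95
position: [0.4795, -0.3147, 0.18]
tcp_rot: [[-1.0, 0.024, -0.001], [0.024, 1.0, 0.001], [0.001, 0.001, -1.0]]
contact_force: [0.7, 0.5, -1.0]
gripper_width: 0.0401
grip_force: 20.0
time_s: 7.75
position: [0.481, -0.3155, 0.0667]
tcp_rot: [[-1.0, 0.024, 0.002], [0.024, 1.0, -0.001], [-0.002, -0.001, -1.0]]
contact_force: [-0.8, 0.2, -0.7]
gripper_width: 0.0398
grip_force: 20.0
```

```bash
python3 -m crank '[[[0,0,-0.002],[0,0,0],0.3],[[0,0,-0.001],[0,0,0],0.3],[[0,0,-0.001],[0,0,0],0.3],[[0,0,0],[0,0,0],0.3]]' && python3 -m crank '[[[0,0,-0.001],[0,0,0],0.3],[[0,0,0],[0,0,0],0.3],[[0,0,0],[0,0,0],0.3]]' && python3 -m crank '[[[0,0,-0.001],[0,0,0],0.3],[[0,0,0],[0,0,0],0.3],[[0,0,0],[0,0,0],0.3]]'
```

```text
time_s: 8.15
position: [0.4801, -0.3155, 0.0616]
tcp_rot: [[-1.0, 0.025, 0.0], [0.025, 1.0, 0.0], [-0.0, 0.0, -1.0]]
contact_force: [0.4, -1.0, -1.5]
gripper_width: 0.0397
grip_force: 20.0
time_s: 8.45
position: [0.4802, -0.3155, 0.0606]
tcp_rot: [[-1.0, 0.024, 0.0], [0.024, 1.0, -0.0], [-0.0, -0.0, -1.0]]
contact_force: [-0.4, 0.3, -1.0]
gripper_width: 0.04
grip_force: 20.0
time_s: 8.75
position: [0.4804, -0.3156, 0.0605]
tcp_rot: [[-1.0, 0.024, 0.001], [0.024, 1.0, -0.001], [-0.001, -0.001, -1.0]]
contact_force: [-1.1, 0.9, 6.0]
gripper_width: 0.0401
grip_force: 20.0
```

Contact at +6 N: the jar is on the worktop. Now I release it, rise and check.

```bash
python3 -m crank '[[[0,0,0.0005],[0,0,0],0.35],[[0,0,0],[0,0,0],0.6],[[0,0,0],[0,0,0],0.9],[[0,0,0],[0,0,0],1],[[0,0,0],[0,0,0],1],[[0,0,0],[0,0,0],1],[[0,0,0.02],[0,0,0],1],[[0,0,0.03],[0,0,0],1]]' && python3 -m crank '[[[0,0,0.04],[0,0,0],1],[[0,0,0.04],[0,0,0],1],[[0,0,0.02],[0,0,0],1],[[0,0,0.01],[0,0,0],1],[[0,0,0],[0,0,0],1],[[0,0,0],[0,0,0],1]]'
python3 - <<'E'
from h import *
np.set_printoptions(precision=4,suppress=True)
for c in('side','wrist'):
    p=cams.capture(c); save(p,c+'2.png')
    for r in cams.mark_of('jar',p)[:2]+cams.find_in('jar',p)[:2]: print(c,round(r['score'],2),np.array(r['location']),np.round(proj(p,r['location'])))
a=cv2.imread('pics/side2.png')[180:390,180:400]; b=cv2.imread('pics/wrist2.png')
cv2.imwrite('pics/c2.png',np.hstack([cv2.resize(a,None,fx=1.8,fy=1.8),cv2.resize(b,(504,378))[:, 100:480]]))
E
```

```text
time_s: 9.55
position: [0.4787, -0.3148, 0.1086]
tcp_rot: [[-1.0, 0.025, -0.005], [0.025, 1.0, 0.002], [0.005, 0.002, -1.0]]
contact_force: [0.3, 0.2, 0.9]
gripper_width: 0.0838
grip_force: 0.0
time_s: 10.15
position: [0.4794, -0.3149, 0.2185]
tcp_rot: [[-1.0, 0.025, -0.002], [0.025, 1.0, 0.001], [0.002, 0.001, -1.0]]
contact_force: [-0.4, -0.1, -0.5]
gripper_width: 0.087
grip_force: 0.0
side 0.66 [ 0.4746 -0.317  -0.0004] [238. 307.]
side 0.59 [ 0.4793 -0.3305  0.0665] [239. 284.]
wrist 0.88 [ 0.4778 -0.3188  0.0028] [276. 182.]
wrist 0.92 [ 0.472  -0.3186  0.1096] [275. 202.]
```

View pics/c2.png

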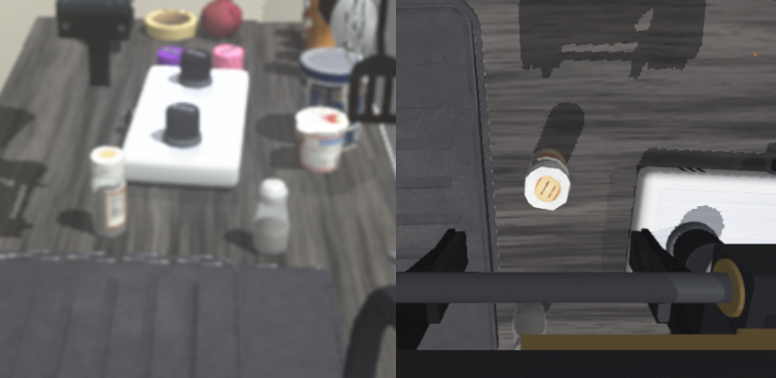

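The jar stands upright and free at about (0.478,-0.317), seen in the crop at (108,190) on the left and (547,188) on the right. Next I move above the left cap with the fingers pre-turned about +36°, so there is room either way, and re-measure.

```bash
python3 -m crank '[[[0.006,0.02,0],[0,0,4],1],[[0.011,0.04,0],[0,0,4],1],[[0.012,0.043,0],[0,0,4],1],[[0.012,0.043,0],[0,0,4],1],[[0.012,0.043,0],[0,0,4],1],[[0.012,0.043,0],[0,0,4],1],[[0.012,0.043,0],[0,0,4],1],[[0.011,0.04,0],[0,0,4],1]]' && python3 -m crank '[[[0.01,0.029,0],[0,0,4],1],[[0,0,0],[0,0,0],1],[[0,0,0],[0,0,0],1],[[0,0,0],[0,0,0],1]]'
python3 - <<'E'
from h import *
np.set_printoptions(precision=4,suppress=True)
o=monitor.get_obs(); print(o['position'],o['q'],o['contact_force'],o['wrist_torque'])
p=cams.capture('wrist'); save(p,'wrist3.png')
for f in('mark_of','find_in'):
  for r in getattr(cams,f)('cap_a',p)[:4]: print(f,round(r['score'],2),np.array(r['location']),np.round(proj(p,r['location'])))
t=cams.capture('top'); save(t,'top3.png'); print(monitor.get_obs()['position'])
for f in('mark_of','find_in'):
  for r in getattr(cams,f)('cap_a',t)[:4]: print('top',f,round(r['score'],2),np.array(r['location']),np.round(proj(t,r['location'])))
E
```

```text
time_s: 11.25
position: [0.5683, 0.0016, 0.2198]
tcp_rot: [[-0.859, -0.512, -0.0], [-0.512, 0.859, -0.0], [0.0, 0.0, -1.0]]
contact_force: [0.3, 0.3, 0.5]
gripper_width: 0.087
grip_force: 0.0
time_s: 11.65
position: [0.5777, 0.0279, 0.2198]
tcp_rot: [[-0.824, -0.567, -0.001], [-0.567, 0.824, -0.0], [0.001, 0.0, -1.0]]
contact_force: [0.5, 0.1, -0.7]
gripper_width: 0.0869
grip_force: 0.0
[0.5777 0.0279 0.2198] [ 0.3281  0.3081 -0.1136  0.     -1.1499 -1.2961] [ 0.5163  0.13   -0.7308] [0.0115 0.0497 0.0247]
mark_of 0.81 [ 0.5625 -0.1588  0.0554] [102.  52.]
mark_of 0.81 [0.6315 0.182  0.0051] [365. 296.]
mark_of 0.69 [ 0.5328  0.1634 -0.0012] [407. 218.]
mark_of 0.56 [0.5799 0.0315 0.0532] [282. 198.]
find_in 0.93 [ 0.5624 -0.155   0.0927] [83. 48.]
find_in 0.93 [0.5329 0.1596 0.0364] [416. 227.]
find_in 0.71 [0.5762 0.0279 0.0875] [281. 202.]
find_in 0.68 [0.6235 0.1623 0.0247] [359. 291.]
[0.5779 0.0276 0.2202]
top mark_of 0.69 [ 0.5639 -0.1601  0.0542] [348. 188.]
top mark_of 0.66 [0.5349 0.1668 0.003 ] [219. 203.]
top mark_of 0.54 [0.5744 0.0304 0.0594] [271. 185.]
top find_in 0.81 [0.5312 0.1655 0.0384] [218. 203.]
top find_in 0.68 [ 0.5648 -0.1586  0.0918] [349. 186.]
top find_in 0.58 [0.5591 0.027  0.0931] [272. 190.]
```

View pics/wrist3.png

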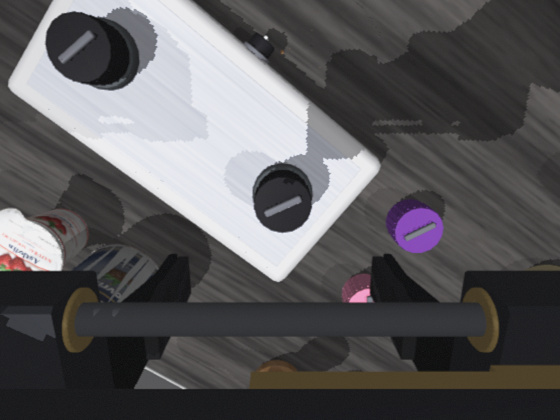

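The left cap's bar centre is at (282,207), with ends at about (264,214) and (301,199).

```bash
cat > bar.py <<'E'
from h import *
np.set_printoptions(precision=4,suppress=True)
def bar(p,c,z=.095,half=30):
    # grey bar within the black cap: bright-ish low-saturation blob near pixel c
    u0,v0=map(int,c); f=p['frame'][v0-half:v0+half,u0-half:u0+half].astype(int)
    g=f.mean(2); m=((g>85)&(g<175)).astype(np.uint8)
    n,l,s,cc=cv2.connectedComponentsWithStats(m)
    best=min((np.hypot(*(cc[i]-half)),i) for i in range(1,n) if s[i,4]>25)[1]
    v,u=np.nonzero(l==best)
    W=np.array([onz(p,a+u0-half,b+v0-half,z)[:2] for a,b in zip(u,v)])
    w,V=np.linalg.eigh(np.cov(W.T)); d=V[:,1]
    lo,hi=(W@d).min(),(W@d).max()
    print('bar px',len(u),'centre',W.mean(0),'len',hi-lo,'yaw deg',np.degrees(np.arctan2(d[1],d[0]))%180)
E
python3 - <<'E'
from bar import *
p=cams.capture('wrist'); print(monitor.get_obs()['position'])
bar(p,(282,207)); bar(p,(76,47))
m=[r for r in cams.trace('cap_a',p) if r['pixels'][207,282]]
if m:
    v,u=np.nonzero(m[0]['pixels']); print(u.min(),u.max(),v.min(),v.max())
E
```

```text
[0.578  0.028  0.2202]
bar px 267 centre [0.5772 0.0295] len 0.03145949145796939 yaw deg 149.13313154387774
bar px 348 centre [ 0.5638 -0.1587] len 0.030963120596824267 yaw deg 160.27992456803312
253 311 170 231
```

```bash
python3 -m crank '[[[-0.001,0.0015,-0.02],[0,0,0],1],[[0,0,-0.035],[0,0,0],1],[[0,0,-0.04],[0,0,0],1],[[0,0,-0.03],[0,0,0],1],[[0,0,-0.02],[0,0,0],1],[[0,0,-0.01],[0,0,0],1],[[0,0,-0.003],[0,0,0],1],[[0,0,0],[0,0,0],1]]' && python3 -m crank '[[[0,0,0],[0,0,0],0.6],[[0,0,0],[0,0,0],0.45],[[0,0,0],[0,0,0],0.4],[[0,0,0],[0,0,0],0.4],[[0,0,0],[0,0,0],0.4],[[0,0,0],[0,0,0],0.4],[[0,0,0],[0,0,0],0.4]]' 15; python3 -c "
from rig import monitor as m
o=m.get_obs();print(o['wrist_torque'],o['q'],o['contact_force'])"
```

```text
time_s: 12.85
position: [0.5777, 0.0302, 0.0625]
tcp_rot: [[-0.823, -0.568, 0.001], [-0.568, 0.823, 0.0], [-0.001, -0.0, -1.0]]
contact_force: [0.6, -0.2, -0.1]
gripper_width: 0.0868
grip_force: 0.0
time_s: 13.55
position: [0.5772, 0.0301, 0.0622]
tcp_rot: [[-0.823, -0.568, 0.0], [-0.568, 0.823, -0.0], [-0.0, -0.0, -1.0]]
contact_force: [-0.4, 0.2, 0.8]
gripper_width: 0.0482
grip_force: 15.0
[0.00230948 0.11477683 0.05165043] [ 3.32313714e-01  4.68195237e-01 -3.09846445e-01  6.86750958e-05
 -7.92658585e-01 -1.29912770e+00] [-0.36088735  0.21659091  0.79714772]
```

Width 48 mm, so the cap is held. I'll try gently counterclockwise and watch the moment.

```bash
T='from rig import monitor as m
o=m.get_obs();print("TQ",o["wrist_torque"].round(3),"q6",round(o["q"][5],3))'; for i in 1; do python3 -m crank '[[[0,0,0],[0,0,3],0.4],[[0,0,0],[0,0,3],0.4],[[0,0,0],[0,0,0],0.4]]' | grep -E 'pos|width|force'; python3 -c "$T"; python3 -m crank '[[[0,0,0],[0,0,3],0.4],[[0,0,0],[0,0,3],0.4],[[0,0,0],[0,0,0],0.4]]' | grep -E 'pos|width|force'; python3 -c "$T"; python3 -m crank '[[[0,0,0],[0,0,3],0.4],[[0,0,0],[0,0,3],0.4],[[0,0,0],[0,0,0],0.4]]' | grep -E 'pos|width|force'; python3 -c "$T"; done
```

```text
position: [0.5773, 0.0301, 0.0622]
contact_force: [-0.2, 1.1, -0.3]
gripper_width: 0.0483
grip_force: 15.0
TQ [0.022 0.103 0.005] q6 -1.194
position: [0.5773, 0.0301, 0.0622]
contact_force: [-0.1, 0.1, 1.3]
gripper_width: 0.048
grip_force: 15.0
TQ [0.041 0.054 0.068] q6 -1.091
position: [0.5773, 0.0301, 0.0622]
contact_force: [-0.3, 0.2, 1.2]
gripper_width: 0.048
grip_force: 15.0
TQ [-0.021  0.056  0.019] q6 -0.987
```

```bash
T='from rig import monitor as m
o=m.get_obs();print("TQ",o["wrist_torque"].round(3),"q6",round(o["q"][5],3))'; python3 -m crank '[[[0,0,0],[0,0,3],0.4],[[0,0,0],[0,0,3],0.4],[[0,0,0],[0,0,0],0.4]]' | grep -E 'width|force'; python3 -c "$T"; python3 -m crank '[[[0,0,0],[0,0,3],0.4],[[0,0,0],[0,0,3],0.4],[[0,0,0],[0,0,0],0.4]]' | grep -E 'width|force'; python3 -c "$T"; python3 -m crank '[[[0,0,0],[0,0,3],0.4],[[0,0,0],[0,0,3],0.4],[[0,0,0],[0,0,0],0.4]]' | grep -E 'width|force'; python3 -c "$T"
```

```text
contact_force: [0.1, -0.0, 1.3]
gripper_width: 0.0479
grip_force: 15.0
TQ [0.012 0.025 0.012] q6 -0.882
contact_force: [0.6, -0.1, 1.9]
gripper_width: 0.0477
grip_force: 15.0
TQ [ 0.006  0.077 -0.016] q6 -0.778
contact_force: [-0.2, -0.3, 0.7]
gripper_width: 0.0481
grip_force: 15.0
TQ [0.04  0.109 0.016] q6 -0.673
```

36° counterclockwise with no resisting moment, so that is the loosening way. On to 80°, then release, rise and check the bar angle.

```bash
T='from rig import monitor as m
o=m.get_obs();print("TQ",o["wrist_torque"].round(3),"q6",round(o["q"][5],3))'; python3 -m crank '[[[0,0,0],[0,0,4],0.4],[[0,0,0],[0,0,4],0.4],[[0,0,0],[0,0,4],0.4],[[0,0,0],[0,0,4],0.4],[[0,0,0],[0,0,4],0.4],[[0,0,0],[0,0,4],0.4]]' | grep -E 'width|force'; python3 -c "$T"; python3 -m crank '[[[0,0,0],[0,0,4],0.4],[[0,0,0],[0,0,4],0.4],[[0,0,0],[0,0,4],0.4],[[0,0,0],[0,0,4],0.4],[[0,0,0],[0,0,4],0.4],[[0,0,0],[0,0,0],0.4],[[0,0,0],[0,0,0],0.4]]'; python3 -c "$T"
python3 -m crank '[[[0,0,0],[0,0,0],0.5],[[0,0,0],[0,0,0],0.7],[[0,0,0],[0,0,0],0.9],[[0,0,0],[0,0,0],1],[[0,0,0],[0,0,0],1],[[0,0,0],[0,0,0],1],[[0,0,0.02],[0,0,0],1],[[0,0,0.03],[0,0,0],1]]' && python3 -m crank '[[[0,0,0.04],[0,0,0],1],[[0,0,0.04],[0,0,0],1],[[0,0,0.02],[0,0,0],1],[[0,0,0.008],[0,0,0],1],[[0,0,0],[0,0,0],1],[[0,0,0],[0,0,0],1],[[0,0,0],[0,0,0],1]]'
python3 - <<'E'
from bar import *
p=cams.capture('wrist'); save(p,'wrist4.png')
c=proj(p,[.5772,.0295,.095]); print(c); 
bar(p,c)
cv2.imwrite('pics/c4.png',cv2.resize(p['frame'][int(c[1])-70:int(c[1])+70,max(0,int(c[0])-100):int(c[0])+100,::-1],None,fx=3,fy=3))
E
```

```text
contact_force: [0.1, 0.6, 1.6]
gripper_width: 0.0479
grip_force: 15.0
TQ [ 0.036  0.088 -0.029] q6 -0.252
time_s: 16.65
position: [0.5772, 0.0301, 0.0622]
tcp_rot: [[0.414, -0.91, 0.0], [-0.91, -0.414, 0.0], [0.0, -0.0, -1.0]]
contact_force: [-0.2, 0.8, 1.9]
gripper_width: 0.0483
grip_force: 15.0
TQ [-0.007  0.174 -0.018] q6 0.094
time_s: 17.45
position: [0.5756, 0.0297, 0.1106]
tcp_rot: [[0.416, -0.909, -0.005], [-0.909, -0.416, -0.001], [-0.001, 0.005, -1.0]]
contact_force: [-0.4, 0.5, -0.1]
gripper_width: 0.0858
grip_force: 0.0
time_s: 18.15
position: [0.5762, 0.0299, 0.218]
tcp_rot: [[0.416, -0.909, -0.004], [-0.909, -0.416, -0.001], [-0.001, 0.004, -1.0]]
contact_force: [-0.8, 0.7, -0.1]
gripper_width: 0.0874
grip_force: 0.0
[np.float64(279.1537765226535), np.float64(205.9039217134731)]
bar px 278 centre [0.5781 0.0292] len 0.03128050998204801 yaw deg 49.20210911608752
```

View pics/c4.png

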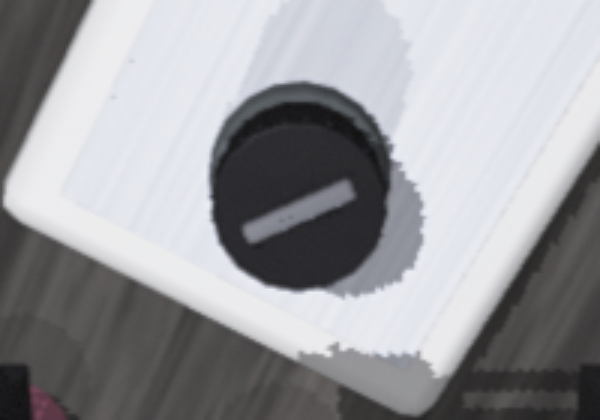

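The bar has gone from 149° to 49° (mod 180), a +80° turn, and the cap is still seated. I'll regrip at the same pose and lift straight off.

```bash
python3 -m crank '[[[0.001,-0.0003,-0.02],[0,0,0],1],[[0,0,-0.035],[0,0,0],1],[[0,0,-0.04],[0,0,0],1],[[0,0,-0.03],[0,0,0],1],[[0,0,-0.02],[0,0,0],1],[[0,0,-0.01],[0,0,0],1],[[0,0,-0.001],[0,0,0],1],[[0,0,0],[0,0,0],1]]' && python3 -m crank '[[[0,0,0],[0,0,0],0.6],[[0,0,0],[0,0,0],0.4],[[0,0,0],[0,0,0],0.4],[[0,0,0],[0,0,0],0.4],[[0,0,0],[0,0,0],0.4],[[0,0,0],[0,0,0],0.4],[[0,0,0],[0,0,0],0.4]]' 25 && python3 -m crank '[[[0,0,0.002],[0,0,0],0.4],[[0,0,0.003],[0,0,0],0.4],[[0,0,0],[0,0,0],0.4]]'
```

```text
time_s: 19.0
position: [0.5787, 0.0299, 0.0644]
tcp_rot: [[0.417, -0.909, 0.001], [-0.909, -0.417, -0.0], [0.0, -0.001, -1.0]]
contact_force: [0.3, 0.1, 0.5]
gripper_width: 0.0872
grip_force: 0.0
time_s: 19.7
position: [0.5781, 0.0297, 0.0642]
tcp_rot: [[0.416, -0.909, -0.0], [-0.909, -0.416, -0.0], [0.0, 0.0, -1.0]]
contact_force: [-0.9, -1.0, 0.3]
gripper_width: 0.0474
grip_force: 25.0
time_s: 20.0
position: [0.5785, 0.0299, 0.0695]
tcp_rot: [[0.416, -0.909, 0.001], [-0.909, -0.416, 0.0], [0.0, -0.001, -1.0]]
contact_force: [-0.0, 0.4, 0.1]
gripper_width: 0.0476
grip_force: 25.0
```

Raised 5 mm with no resistance, so I continue lifting.

```bash
python3 -m crank '[[[0,0,0.008],[0,0,0],0.4],[[0,0,0.012],[0,0,0],0.4],[[0,0,0.015],[0,0,0],0.4],[[0,0,0.02],[0,0,0],0.4],[[0,0,0.02],[0,0,0],0.4],[[0,0,0.02],[0,0,0],0.4],[[0,0,0.01],[0,0,0],0.4],[[0,0,0],[0,0,0],0.4]]' && python3 -m crank '[[[0,0,0],[0,0,0],0.4],[[0,0,0],[0,0,0],0.4],[[0,0,0],[0,0,0],0.4],[[0,0,0],[0,0,0],0.4],[[0,0,0],[0,0,0],0.4],[[0,0,0],[0,0,0],0.4]]'
python3 - <<'E'
from h import *
np.set_printoptions(precision=4,suppress=True)
s=cams.capture('side'); w=cams.capture('top')
for p in(s,w):
  for n in('cap_a','jar'):
    for r in cams.mark_of(n,p)[:4]: print(n,round(r['score'],2),np.array(r['location']))
cv2.imwrite('pics/c5.png',cv2.resize(s['frame'][150:340,200:400,::-1],None,fx=3,fy=3))
E
```

```text
time_s: 20.8
position: [0.5791, 0.03, 0.1764]
tcp_rot: [[0.417, -0.909, 0.004], [-0.909, -0.417, 0.001], [0.001, -0.004, -1.0]]
contact_force: [0.1, 0.2, -0.1]
gripper_width: 0.0476
grip_force: 25.0
time_s: 21.4
position: [0.5781, 0.0298, 0.1738]
tcp_rot: [[0.416, -0.909, -0.0], [-0.909, -0.416, -0.0], [-0.0, 0.0, -1.0]]
contact_force: [0.8, -0.5, -0.5]
gripper_width: 0.0478
grip_force: 25.0
cap_a 0.74 [ 0.5647 -0.1632  0.0522]
cap_a 0.68 [0.5764 0.0298 0.1632]
cap_a 0.54 [0.6305 0.1802 0.0025]
cap_a 0.52 [0.5338 0.1646 0.    ]
jar 0.95 [ 0.4742 -0.3178 -0.0014]
cap_a 0.82 [ 0.5326  0.167  -0.0006]
cap_a 0.78 [ 0.5641 -0.1619  0.0565]
jar 0.63 [ 0.4744 -0.3182 -0.0018]
```

View pics/c5.png

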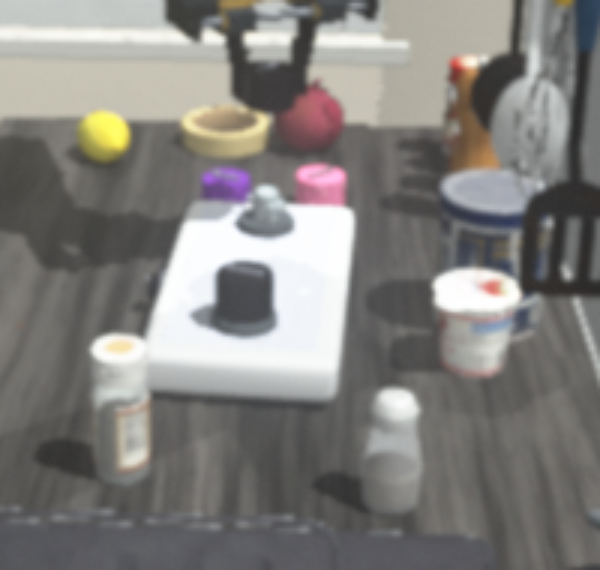

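The left spindle is bare at crop (265,210), and the cap is held in the fingers at (270,80). Its origin is at z ≈ 0.163, about 108 mm above home. The right cap is home and the jar is upright.

```bash
python3 -c "
from rig import robot
print(robot.hand_in())"
```

```text
the job is handed in; nothing more can be done
None
```

The job is handed in with no verdict returned: the jar stands upright on the worktop, the left cap came loose counterclockwise (about 80°) and is held about 11 cm above its seat, and the right cap and everything else were left alone.

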